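# Clamp a test specimen with a ratchet lever, four clicks, and hold

## Robot

A 6-joint arm with a two-finger parallel gripper is mounted at the origin on the work surface. World frame = base frame: x ahead of the robot, y to its left, z up, the work surface at z = 0. Lengths are in mm, angles in rad, forces in N, time in s.
With the tool pointing down it reaches from about 275 to 750 mm from the base axis. Payload 10.2 kg.
Tool frame: the origin (TCP) lies at the very end of the fingers, on their centre line; the grasp point (between the pads) lies 19 mm behind it; z points along the fingers, y is the line along which they close (so a half turn about z gives the same grasp; the last joint's range is limited). The gripper opens to 85 mm and grips with 20 to 120 N. Pads are 22 mm wide; open, the fingers measure 114 mm over their backs; the gripper's body (76 mm by 85 mm) begins 54 mm behind the grasp point. The pads swing forward as they close: fully open they stand 13 mm farther back than shut.
Start: joints at [0.984, 0.313, 1.498, -0, 1.331, -0.223], TCP at [186.823, 490.641, 231.294] pointing down, gripper open.
Joint ranges: [-2.94, 2.94], [-0.97, 2.17], [0.19, 2.56], [-1.23, 4.37], [0.02, 3.11], [-2.88, 2.88]. Speed limits (rad/s): [2.39, 2.39, 3.01, 3.14, 3.14, 3.14].

## Interface

Orientations are given as a unit quaternion [w, x, y, z].
In Python, from rig import monitor, eyes, job gives the robot as it stands. The module is installed in compiled form; this text tells all that it offers.
- The arm moves only by the tool send_rows, never from a script. Its argument "targets" is one flat list of numbers, 7 for each row, row after row: the turn, a rotation vector about the tool's x, y, z in degrees, then the shift along the tool's x, y, z in units of 60 mm (1.0 is 60 mm), then the opening, from -1 (shut) to 1 (fully open), so that 0 is half open. A call has 1 to 5 rows; each row shifts and turns the commanded pose from where the row before left it, along the tool's axes as they then stand; what a row does not reach is not made up. A row lasts 1/8 s, in which the tool goes at most 62.5 mm and 10.7 degrees, less where a joint would pass 70% of its speed; a pose out of reach is approached as far as the arm can. A call is refused whole if a number of a shift passes 1 or a number of a turn 10.7, either way. A call with a gripper value outside its range is refused whole. The fingers move at their own pace and stop on an object; "newtons" is the grip in N (left out, the last holds). Time passes only in rows, so rows that do not move let the fingers close. It gives the time, the measured TCP pose, the force, the opening and the grip force at its end, in the units of the state.
- monitor.sense(): the state, without advancing time (a new reading comes with each control period).
- eyes.capture(name): name is "scene" or "top" or "wrist"; returns a dict with "img" (480x640x3 uint8, red, green, blue), "K" (3x3 intrinsics, pixels), "distortion" ([k1, k2, p1, p2, k3] as OpenCV has them; the pictures are not rectified), "R" (3x3) and "t" (3): a world point X has camera coordinates R X + t. Camera axes: x right, y down, z forward; pixel columns grow to the right and rows downward; lengths in mm; the calibration is good to about 2 mm. A picture is of the moment at which its call begins. There is no depth.
- job.finish_job(): hands the job in; it is judged then, once.
The state is a dict: "time_s": time; "joints": joint angles; "dq": joint speeds; "tau": joint torques, N m; "eef_pos": TCP position; "ee_rot": TCP orientation; "force": force on the tool from outside, world axes, zero at the start; "wrist_torque": the same for the moment, N m; "grip_width": opening from 0.0 (shut) to 1.0 (fully open); "grip_force": force on a finger pad.
Only numpy, scipy, OpenCV 4.12 (cv2) and the standard library are available. Lean on these libraries where they do the work, as an engineer would, in place of code of your own. Each camera call takes 0.05 s, during which the arm holds its last target. There are 200 camera calls.

## Task

In the clamping fixture on the bench, turn the catch knob anticlockwise until it clicks past its detent, which frees the ratchet lever. Then swing the lever anticlockwise by its upright black handle through exactly four clicks, never a fifth, so that it stands in the notch after the fourth ridge. The lever springs back if let go: finish while still holding it there, with the catch left open and the loose things nearby left alone.

Things in the scene. Friction and masses are not known exactly. Their poses are not given: they have to be found in the camera images.
- fixture: Fixed clamping fixture. Origin: on the lever's vertical pivot axis, bench height; z up. Aluminium plate 16 mm thick over x -75..115, y -145..130 mm. Vice with white specimen, 72 mm high, at x 22..111, y -45..25; its jaw creeps as the lever advances. Catch knob's axis at x 0, y -100. All else but knob and handle is under 62 mm.
- lever: Steel ratchet lever; origin on the pivot axis at bench height, x axis along its arm to the handle, z up. Rests on a stop, its x axis 1.07 rad anticlockwise (from above) from the fixture's; swings anticlockwise up to 1.4 rad. A return spring pushes it back with 7.5 N at the handle, rising by 1.4 N per rad; let go, it returns to the stop. Catch closed: blocked after about 0.12 rad.
- handle (a point): On the axis of the lever's upright round black handle (diameter 18 mm, 46 to 115 mm above the bench, 110 mm from the pivot on the lever's x axis); this point is 90 mm above the bench. Grip from above, or push. Each ridge adds about 4 N before its crest, takes off as much after it: the push jumps up on leaving a notch, then falls over the crest to the next.
- sector: Dark curved plate under the lever, fixed; origin on the pivot axis 16 mm up. Its x axis lies 0.82 to 1.02 rad anticlockwise from the fixture's (varies). Six radial ridges, 8 mm thick, centred 0.5, 0.7, 0.9, 1.1, 1.3, 1.5 rad anticlockwise from it. The lever's plunger, 65 mm from the pivot, rides on them: its x axis passing a ridge is a click. Notches lie midway.
- catch (a joint): Angle of the catch knob in rad: 0 to 0.12 at the start (closed), grows anticlockwise seen from above. The detent's crest is at 0.5; beyond it the knob runs on by itself to about 0.8; stop at 1.15. Turning takes up to about 0.2 Nm. Past 0.6 the lever is free.
- catch_grip (a point): Grip point of the catch knob, on its vertical axis 70 mm above the bench. Black bar 44 mm long, 12 mm thick, 45 to 87 mm above the bench, over a 46 mm round skirt with a hooked steel arm (35 to 47 mm above the bench). x axis along the bar, z up; the bar turns with the knob and lies along the fixture's x axis when catch is 0.
- loading_nose: Loose bystander: steel loading nose standing on its foot, diameter 28 mm, 95 mm tall; origin at the underside.
- sample_jar: Loose bystander: clear jar, diameter 60 mm, 70 mm tall; origin at the underside.
- driver: Loose bystander: screwdriver with black handle, 170 mm long, lying down; origin at its underside.

How it is judged (in metres and radians):
On the way:
1. the catch knob is turned past its detent (value of joint catch above 0.65 rad), for 0.2 s.
At the end, for the whole second after the job is handed in: The lever stands in the notch after the fourth ridge (its x axis 1.13 to 1.29 rad from the sector's x axis), the fingers hold it there with more than 1 N, and the catch knob is still open (beyond 0.65 rad) (angle between the x axis of lever and the x axis of sector, either way round between 1.13 and 1.29 rad and contact force between the fingers and lever above 1 N and value of joint catch above 0.65 rad); the arm keeps its last pose, push and grip.
It fails at once if the lever goes past the fifth ridge (angle between the x axis of lever and the x axis of sector, either way round above 1.32 rad).
It fails at once if a loose thing nearby is moved by more than 30 mm (distance of any of loading_nose, sample_jar, driver from where it was at the start of the episode above 0.03 m).
It also fails if it takes over 67 s, if anything falls off the work surface, if the arm or the gripper's body presses on something with over 40 N, if the wrist force passes 120 N, or if a joint passes its speed limit or range.

## Working session

There is one attempt and no reset: what is moved stays moved. The work goes in short steps, Python scripts to look and compute and a tool call to move; the robot and the scene stay as the last step left them, time stands still between calls to the robot, and variables do not carry over. Pictures are saved under pics/ and viewed, at most 10 in all, crops included, and the job is handed in when it is done.

Besides the shell and the picture viewer there is one more tool, called after "Request:" in YAML: its name, and indented under it one key for each argument. send_rows: Moves the arm, as the interface text tells. Its arguments: {"type":"object","properties":{"targets":{"type":"array","items":{"type":"number"}},"newtons":{"type":"number"}},"required":["targets"]}

```bash
mkdir -p pics
cat > h.py <<'E'
import numpy as np,cv2
from rig import monitor,eyes,job
def ray(c,uv,z):
    uv=np.array(uv,float).reshape(-1,1,2)
    n=cv2.undistortPoints(uv,np.array(c["K"]),np.array(c["distortion"])).reshape(-1,2)
    R=np.array(c["R"]);t=np.array(c["t"]);C=-R.T@t
    d=np.c_[n,np.ones(len(n))]@R
    z=np.broadcast_to(z,len(n))
    return C+d*((z-C[2])/d[:,2])[:,None]
def proj(c,X):
    r=cv2.Rodrigues(np.array(c["R"]))[0]
    return cv2.projectPoints(np.array(X,float).reshape(-1,1,3),r,np.array(c["t"],float),np.array(c["K"]),np.array(c["distortion"]))[0].reshape(-1,2)
def snap(name,f):
    c=eyes.capture(name);cv2.imwrite(f"pics/{f}.png",c["img"][:,:,::-1]);np.save(f"pics/{f}.npy",c,allow_pickle=True);return c
def load(f): return np.load(f"pics/{f}.npy",allow_pickle=True).item()
E
python3 - <<'E'
from h import *
for n in("top","scene"):
    c=snap(n,n+"0");print(n,-np.array(c["R"]).T@c["t"])
s=monitor.sense();print(s)
E
```

```text
top [ 376.22151796   20.34186365 1380.85297   ]
scene [1382.61916952  488.31196832  706.02297964]
{'time_s': 0.1, 'joints': array([ 9.83587171e-01,  3.13420730e-01,  1.49835324e+00,  8.82631412e-06,
        1.33098785e+00, -2.23389886e-01]), 'dq': array([ 0.00194381, -0.00170484, -0.00212024, -0.00013156, -0.00027504,
        0.00108963]), 'tau': array([ 1.89582606e-03, -4.12897003e+01, -2.60139889e+01, -2.72438810e-04,
        2.97525366e-03,  3.68425265e-05]), 'eef_pos': array([186.69705182, 490.44424351, 230.78160934]), 'ee_rot': array([-2.34436052e-04,  1.80909031e-01,  9.83499660e-01, -5.35531324e-04]), 'force': array([-0.21282395, -0.0982706 , -0.35649451]), 'wrist_torque': array([ 0.02580107,  0.03411521, -0.02457662]), 'grip_force': 0.0, 'grip_width': 1.0063342653109852}
```

View pics/top0.png

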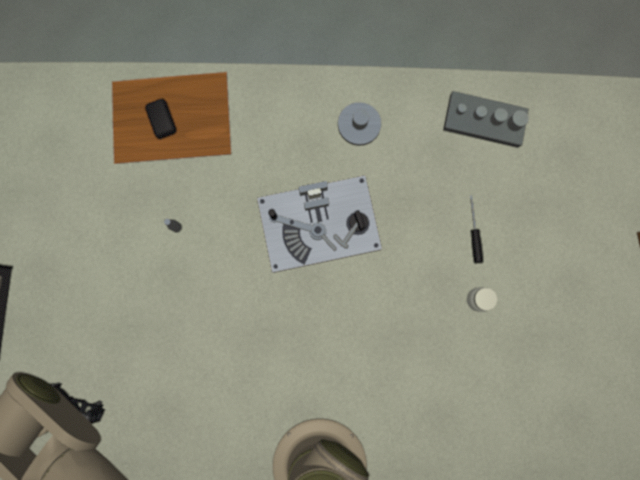

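View pics/scene0.png

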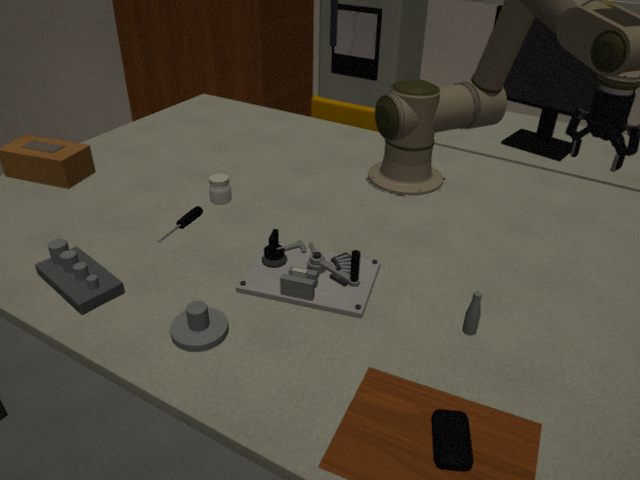

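The top view shows the plate with corners at about (260,198), (366,178), (381,250) and (272,271). The knob is at (357,222), the pivot at (318,231) and the handle at (272,214). In both views the bystanders are well away from the fixture.

```bash
cat >> h.py <<'E'
def fit(F,W):
    F=np.array(F,float)[:,:2];W=np.array(W)[:,:2];a=(F-F.mean(0))@[1,1j];b=(W-W.mean(0))@[1,1j]
    th=np.angle(np.vdot(a,b));o=W.mean(0)@[1,1j]-F.mean(0)@[1,1j]*np.exp(1j*th)
    return th,np.array([o.real,o.imag])
def f2w(th,o,p):
    c,s=np.cos(th),np.sin(th);return o+np.array(p)@np.array([[c,s],[-s,c]])
E
python3 - <<'E'
from h import *
from scipy.spatial.transform import Rotation as Ro
c=load("top0");W=ray(c,[(260,198),(366,178),(381,250),(272,271)],16)
F=[(115,130),(115,-145),(-75,-145),(-75,130)]
th,o=fit(F,W);print(th,o,W[:,:2]-f2w(th,o,F))
print("knob",f2w(th,o,[0,-100]),"handle",f2w(th,o,[110*np.cos(1.07),110*np.sin(1.07)]))
s=monitor.sense();q=s["ee_rot"];R=Ro.from_quat(np.r_[q[1:],q[0]]).as_matrix();print(R.round(3))
print("wrist cam: ");w=snap("wrist","w0");C=-np.array(w["R"]).T@w["t"];print(R.T@(C-s["eef_pos"]));print((R.T@np.array(w["R"]).T).round(2));print(w["K"])
E
```

```text
0.21231587187809292 [559.11207737  16.20308452] [[-2.97776162 -5.59569765]
 [-4.10646317  2.92166717]
 [ 3.46212329  3.74342319]
 [ 3.6221015  -1.06939271]]
knob [580.18451068 -81.55146808] handle [590.40661546 121.65758602]
[[-0.935  0.356 -0.001]
 [ 0.356  0.935 -0.001]
 [ 0.    -0.001 -1.   ]]
wrist cam: 
[  66.65659348   -0.29118625 -143.11399664]
[[ 0.   -0.96 -0.26]
 [ 1.    0.    0.  ]
 [-0.   -0.26  0.96]]
[[430.38624716   0.         314.66753243]
 [  0.         430.38624716 239.29332443]
 [  0.           0.           1.        ]]
```

Request:
send_rows:
  targets: [0, 0, 0, -0.74, -0.48, 0, 1, 0, 0, 0, -0.74, -0.48, 0, 1, 0, 0, 0, -0.74, -0.48, 0, 1, 0, 0, 0, -0.74, -0.48, 0, 1, 0, 0, 0, -0.74, -0.48, 0, 1]

```text
time_s: 0.78
eef_pos: [343.7, 275.6, 231.2]
ee_rot: [-0.0, 0.181, 0.984, -0.0]
force: [1.4, -0.4, 0.4]
grip_width: 0.999
grip_force: 0.0
```

Request:
send_rows:
  targets: [0, 0, 0, -0.74, -0.48, 0, 1, 0, 0, 0, -0.74, -0.48, 0, 1, 0, 0, 0, -0.74, -0.48, 0, 1, 0, 0, 0, -0.74, -0.48, 0, 1, 0, 0, 0, -0.74, -0.48, 0, 1]

```text
time_s: 1.4
eef_pos: [500.0, 61.9, 231.2]
ee_rot: [-0.0, 0.181, 0.983, 0.0]
force: [0.1, 1.0, 0.2]
grip_width: 1.001
grip_force: 0.0
```

Request:
send_rows:
  targets: [0, 0, 0, -0.74, -0.48, 0, 1, 0, 0, 0, -0.74, -0.48, 0, 1, 0, 0, 10.3, 0, 0, 0, 1, 0, 0, 10.3, 0, 0, 0, 1, 0, 0, 10.3, 0, 0, 0, 1]

```text
time_s: 2.02
eef_pos: [561.7, -22.0, 230.9]
ee_rot: [-0.0, 0.439, 0.898, -0.0]
force: [0.1, 1.1, -0.2]
grip_width: 0.999
grip_force: 0.0
```

Request:
send_rows:
  targets: [0, 0, 10.3, 0, 0, 0, 1, 0, 0, 10.3, 0, 0, 0, 1, 0, 0, 10.3, 0, 0, 0, 1, 0, 0, 10.3, 0, 0, 0, 1, 0, 0, 10.3, 0, 0, 0, 1]

```text
time_s: 2.65
eef_pos: [561.6, -21.9, 231.0]
ee_rot: [-0.0, 0.786, 0.619, -0.0]
force: [-0.6, -0.4, 0.1]
grip_width: 0.998
grip_force: 0.0
```

Request:
send_rows:
  targets: [0, 0, 10.3, 0, 0, 0, 1, 0, 0, 10.3, 0, 0, 0, 1, 0, 0, 10.3, 0, 0, 0, 1, 0, 0, 10.3, 0, 0, 0, 1, 0, 0, 10.3, 0, 0, 0, 1]

```text
time_s: 3.28
eef_pos: [561.7, -21.9, 231.0]
ee_rot: [-0.0, 0.976, 0.216, -0.0]
force: [-0.0, -0.9, -0.2]
grip_width: 1.001
grip_force: 0.0
```

Request:
send_rows:
  targets: [0, 0, 10.3, 0, 0, 0, 1, 0, 0, 0, 0, 0, 0, 1]

```text
time_s: 3.52
eef_pos: [561.7, -21.9, 231.0]
ee_rot: [-0.0, 0.991, 0.131, -0.0]
force: [-0.2, 0.0, -0.4]
grip_width: 0.997
grip_force: 0.0
```

```bash
python3 -c "
from h import *
s=monitor.sense();print(s['time_s'],s['eef_pos'],s['joints'],s['ee_rot']);snap('wrist','w1')"
```

```text
3.525 [561.67475281 -21.89342682 231.04233408] [-2.47367174e-01  3.95550995e-01  1.38251888e+00  1.03120200e-06
  1.36408323e+00  1.06078193e+00] [-1.04069421e-04  9.91389415e-01  1.30946359e-01 -2.60184813e-04]
```

View pics/w1.png

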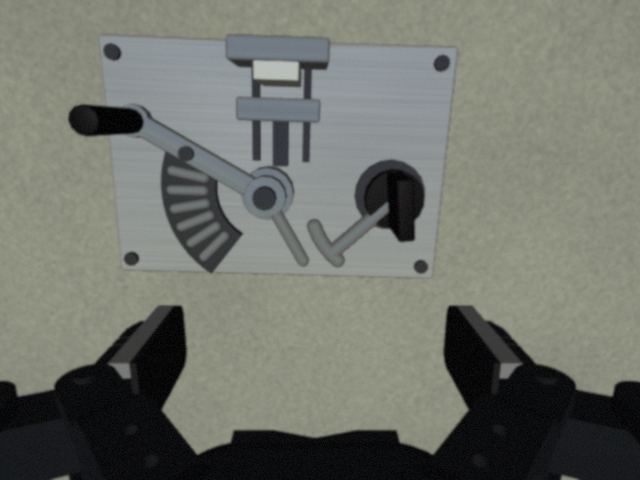

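The wrist view shows plate corners at (100,36), (457,47), (433,277) and (121,270). The knob bar's top is around (401,195), the handle top is at (86,120), and the sector ridges run from about (185,172) to (214,247). I'll rectify and enlarge the sector and knob.

Run:
```python
from h import *
c=load("w1");W=ray(c,[(100,36),(457,47),(433,277),(121,270)],16)
F=np.array([(115,130),(115,-145),(-75,-145),(-75,130)])
th,o=fit(F,W);print(th,o,(W[:,:2]-f2w(th,o,F)).round(1))
np.save("fx.npy",np.r_[th,o])
# rectify sector at z=24: fixture x up, y left, 5px/mm over x -100..40,y -10..110
def warp(z,x1,y1,wx,wy,k):
    v,u=np.mgrid[0:int(wx*k),0:int(wy*k)]
    P=f2w(th,o,np.c_[(x1-v.ravel()/k),(y1-u.ravel()/k)])
    m=proj(c,np.c_[P,np.full(len(P),z)]).astype(np.float32).reshape(v.shape+(2,))
    return cv2.remap(c["img"],m[...,0],m[...,1],cv2.INTER_CUBIC)
a=warp(24,40,110,120,120,4);b=warp(87,40,-60,80,80,4)
b=cv2.copyMakeBorder(b,0,a.shape[0]-b.shape[0],0,0,cv2.BORDER_CONSTANT)
cv2.imwrite("pics/rect.png",np.hstack([a,b])[:,:,::-1])
```

```text
0.2362530301171952 [562.00647674  17.31356434] [[-1.1 -3. ]
 [-2.   1.5]
 [ 1.8  1.5]
 [ 1.3  0. ]]
```

View pics/rect.png

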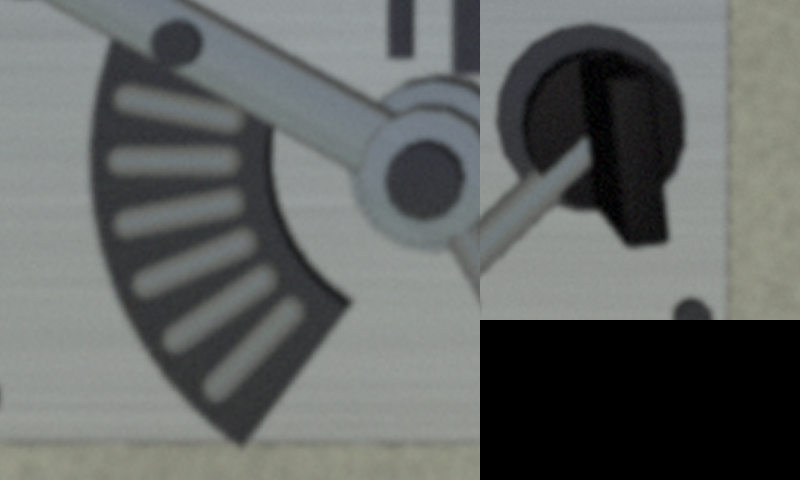

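Request:
send_rows:
  targets: [0, 0, -3, 0, 0, 0, 0, 0, 0, 0, 0.08, 0.52, 0, 0, 0, 0, 0, 0, 0.52, 0.5, 0, 0, 0, 0, 0, 0, 0.7, 0, 0, 0, 0, 0, 0, 0.7, 0]

```text
time_s: 4.2
eef_pos: [585.5, -80.2, 115.9]
ee_rot: [-0.0, 0.987, 0.158, 0.0]
force: [0.6, 0.3, -0.9]
grip_width: 0.498
grip_force: 0.0
```

```bash
python3 -c "
from h import *
s=monitor.sense();print(s['eef_pos'],s['ee_rot'],s['grip_width']);c=snap('wrist','w2');print(proj(c,[[585.4,-79.9,87]]))"
```

```text
[585.50157827 -80.15276511 115.91260132] [-4.98773635e-06  9.87488471e-01  1.57691211e-01  4.45392320e-05] 0.4983074125200814
[[313.83410099 282.91056897]]
```

View pics/w2.png

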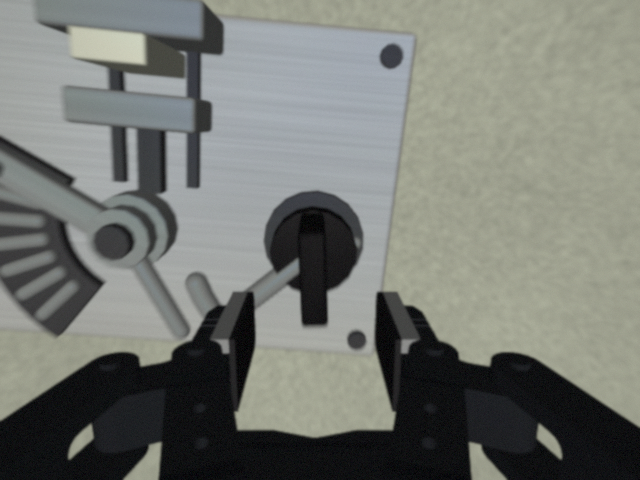

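The knob bar lies at about (314,275), upright in the image, centred between the pads and aligned with them. I'll descend and grip it.

Request:
send_rows:
  targets: [0, 0, 0, 0, 0, 0.52, 0, 0, 0, 0, 0, 0, 0.5, 0, 0, 0, 0, 0, 0, 0, -1, 0, 0, 0, 0, 0, 0, -1, 0, 0, 0, 0, 0, 0, -1]
  newtons: 60

```text
time_s: 4.88
eef_pos: [586.0, -79.4, 57.5]
ee_rot: [0.0, 0.988, 0.157, 0.001]
force: [-0.9, 4.1, 0.4]
grip_width: 0.127
grip_force: 59.4
```

Request:
send_rows:
  targets: [0, 0, 0, 0, 0, 0, -1, 0, 0, 0, 0, 0, 0, -1]

```text
time_s: 5.12
eef_pos: [586.0, -79.5, 57.5]
ee_rot: [0.0, 0.988, 0.156, 0.001]
force: [-2.2, 4.9, 4.3]
grip_width: 0.136
grip_force: 59.9
```

Request:
send_rows:
  targets: [0, 0, -8, 0, 0, 0, -1, 0, 0, -8, 0, 0, 0, -1, 0, 0, -8, 0, 0, 0, -1, 0, 0, -8, 0, 0, 0, -1, 0, 0, -8, 0, 0, 0, -1]

```text
time_s: 5.75
eef_pos: [585.9, -79.2, 57.4]
ee_rot: [0.0, 0.874, 0.487, 0.001]
force: [-2.9, 6.2, 5.0]
grip_width: 0.126
grip_force: 59.7
```

Request:
send_rows:
  targets: [0, 0, -7, 0, 0, 0, -1, 0, 0, 0, 0, 0, 0, -1, 0, 0, 0, 0, 0, 0, -1, 0, 0, 0, 0, 0, 0, -1]

```text
time_s: 6.25
eef_pos: [585.9, -79.2, 57.5]
ee_rot: [0.0, 0.843, 0.537, 0.001]
force: [-2.6, 6.3, 5.5]
grip_width: 0.133
grip_force: 60.0
```

```bash
python3 -c "
from h import *
s=monitor.sense();q=s['ee_rot'];print(s['eef_pos'],2*np.arctan2(q[2],q[1])-.236,s['wrist_torque'],s['force'])"
```

```text
[585.87512481 -79.19790335  57.45797442] 0.8983188660974479 [0.9842384  0.4119524  0.03323401] [-2.59449181  6.31665207  5.4925244 ]
```

Request:
send_rows:
  targets: [0, 0, 0, 0, 0, 0, 0, 0, 0, 0, 0, 0, 0, 0, 0, 0, 0, 0, 0, -0.6, 0, 0, 0, 0, 0, 0, -0.8, 0, 0, 0, -9.9, 0, 0, -0.6, 0]

```text
time_s: 6.88
eef_pos: [585.9, -80.2, 178.4]
ee_rot: [0.001, 0.793, 0.609, 0.001]
force: [0.2, -0.0, -0.9]
grip_width: 0.501
grip_force: 0.0
```

Request:
send_rows:
  targets: [0, 0, 0, 0.82, -0.2, 0, 0, 0, 0, 0, 0.82, -0.2, 0, 0, 0, 0, 0, 0.82, -0.2, 0, 0, 0, 0, 0, 0.82, -0.21, 0, 0, 0, 0, 0, 0, 0, 0, 0]

```text
time_s: 7.5
eef_pos: [589.9, 125.7, 176.2]
ee_rot: [0.0, 0.793, 0.609, 0.0]
force: [0.2, -1.0, 0.3]
grip_width: 0.497
grip_force: 0.0
```

```bash
python3 -c "
from h import *
s=monitor.sense();print(s['eef_pos'],s['ee_rot'],s['grip_width']);c=snap('wrist','w3');print(proj(c,[[590.8,123.5,115],[562,17.3,50]]))"
```

```text
[589.87630584 125.68131166 176.22943486] [1.26568386e-04 7.92879658e-01 6.09378168e-01 2.82859814e-04] 0.497078104388555
[[318.04643081 263.36583187]
 [316.30650338 381.68385256]]
```

View pics/w3.png

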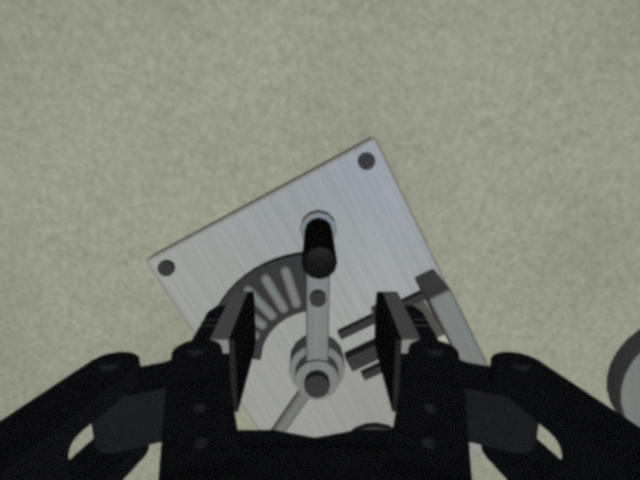

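Request:
send_rows:
  targets: [0, 0, 0, -0.03, 0, 0.6, 0, 0, 0, 0, 0, 0, 0.6, 0, 0, 0, 0, 0, 0, 0.5, 0, 0, 0, 0, 0, 0, 0, -1, 0, 0, 0, 0, 0, 0, -1]
  newtons: 60

```text
time_s: 8.18
eef_pos: [590.4, 119.9, 74.6]
ee_rot: [0.001, 0.794, 0.607, 0.0]
force: [5.0, -3.3, -11.0]
grip_width: 0.192
grip_force: 59.3
```

Request:
send_rows:
  targets: [0, 0, 0, 0, 0, 0, -1, 0, 0, 0, 0, 0, 0, -1]

```text
time_s: 8.43
eef_pos: [590.4, 119.9, 74.6]
ee_rot: [0.001, 0.794, 0.607, 0.0]
force: [5.5, -3.3, -12.0]
grip_width: 0.193
grip_force: 59.4
```

```bash
cat > st.py <<'E'
from h import *
s=monitor.sense();th,*o=np.load("fx.npy");d=s['eef_pos'][:2]-o;q=s['ee_rot']
a=np.arctan2(d[1],d[0]);print("r",np.hypot(*d),"sector angle",a-th-.864,"tool",2*np.arctan2(q[2],q[1])-th-.864,"tangF",s['force'][:2]@[-np.sin(a),np.cos(a)],"radF",s['force'][:2]@[np.cos(a),np.sin(a)],s['grip_width'],s['time_s'])
E
python3 st.py
```

```text
r 106.41386201064383 sector angle 0.2006724606540321 tool 0.20524870676891693 tangF -6.18723228731476 radF -1.748964966026198 0.19261737605635912 8.425
```

Request:
send_rows:
  targets: [0, 0, -6, -0.01, -0.185, 0, -1, 0, 0, -6, -0.01, -0.185, 0, -1, 0, 0, -6, -0.01, -0.185, 0, -1, 0, 0, -6, -0.01, -0.185, 0, -1, 0, 0, -6, -0.01, -0.185, 0, -1]

```text
time_s: 9.05
eef_pos: [535.8, 120.1, 74.7]
ee_rot: [0.002, 0.609, 0.793, 0.001]
force: [9.0, -4.4, -15.2]
grip_width: 0.201
grip_force: 59.4
```

```bash
python3 st.py
```

```text
r 106.10954937913053 sector angle 0.7198032157400512 tool 0.7321776772153316 tangF -7.685435164441894 radF -6.473874502836636 0.20056079269172794 9.05
```

Request:
send_rows:
  targets: [0, 0, -6, -0.01, -0.185, 0, -1, 0, 0, -6, -0.01, -0.185, 0, -1, 0, 0, -6, -0.01, -0.185, 0, -1, 0, 0, 0, 0, 0, 0, -1]

```text
time_s: 9.55
eef_pos: [505.6, 106.9, 74.7]
ee_rot: [0.002, 0.478, 0.878, 0.001]
force: [11.1, 0.6, -18.0]
grip_width: 0.194
grip_force: 59.5
```

```bash
python3 st.py
```

```text
r 105.85804309987415 sector angle 1.032530885020551 tool 1.0437577376342624 tangF -9.725019933500832 radF -5.447691136456846 0.1938059276532139 9.55
```

Request:
send_rows:
  targets: [0, 0, -3, 0, -0.095, 0, -1, 0, 0, 0, 0, 0, 0, -1]

```text
time_s: 9.8
eef_pos: [501.0, 103.8, 74.7]
ee_rot: [0.002, 0.455, 0.89, 0.001]
force: [9.7, -0.9, -17.4]
grip_width: 0.195
grip_force: 59.6
```

```bash
python3 st.py
```

```text
r 105.84434307372007 sector angle 1.0853046631279502 tool 1.0958322867110963 tangF -7.425961084650246 radF -6.298747051500313 0.1949237307309958 9.8
```

Request:
send_rows:
  targets: [0, 0, -3, 0, -0.095, 0, -1, 0, 0, 0, 0, 0, 0, -1]

```text
time_s: 10.05
eef_pos: [496.3, 100.2, 74.7]
ee_rot: [0.002, 0.432, 0.902, 0.0]
force: [9.9, -0.9, -17.8]
grip_width: 0.192
grip_force: 59.6
```

```bash
python3 st.py
```

```text
r 105.7959047926887 sector angle 1.1410689199654152 tool 1.1483934793890658 tangF -7.161782219380703 radF -6.883960007754709 0.1915356582403992 10.05
```

Request:
send_rows:
  targets: [0, 0, -2, 0, -0.06, 0, -1, 0, 0, 0, 0, 0, 0, -1]

```text
time_s: 10.3
eef_pos: [493.3, 97.7, 74.7]
ee_rot: [0.002, 0.416, 0.909, 0.0]
force: [7.2, -4.7, -16.6]
grip_width: 0.195
grip_force: 59.7
```

```bash
python3 st.py
```

```text
r 105.78770234775969 sector angle 1.1775504720494263 tool 1.1833277488262697 tangF -2.384506065935498 radF -8.246429233675412 0.1954440507616508 10.3
```

Request:
send_rows:
  targets: [0, 0, -1.7, 0, -0.05, 0, -1, 0, 0, 0, 0, 0, 0, -1]

```text
time_s: 10.55
eef_pos: [491.6, 96.2, 74.7]
ee_rot: [0.002, 0.403, 0.915, 0.001]
force: [12.4, -0.3, -18.8]
grip_width: 0.192
grip_force: 59.5
```

```bash
python3 st.py; python3 -c "
from h import *
c=snap('wrist','w4');snap('top','t4')
th,*o=np.load('fx.npy')
im=c['img'][:,:,::-1].copy()
for r in(.5,.7,.9,1.1,1.3,1.5):
    a=th+.864+r;p=proj(c,[[o[0]+k*np.cos(a),o[1]+k*np.sin(a),24] for k in(60,95)]);cv2.line(im,p[0].astype(int).tolist(),p[1].astype(int).tolist(),(0,0,255),1)
cv2.imwrite('pics/w4b.png',im)"
```

```text
r 105.7714337464594 sector angle 1.1989858061624479 tool 1.2123688871210292 tangF -9.076495375265822 radF -8.518112259260835 0.19216941116627104 10.55
```

View pics/w4b.png

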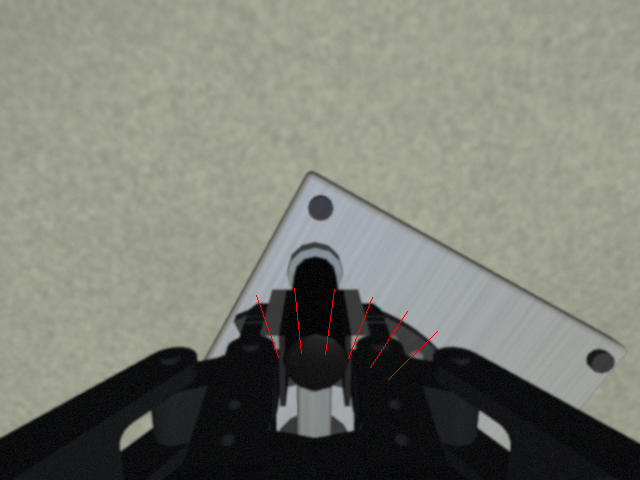

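The lever is between the projected fourth and fifth ridges. The push jumped at about 1.19 rad, which is where the notch centre should be. I'll check the knob before handing in.

```bash
python3 -c "
from h import *
a,b=[cv2.resize(load(f)['img'][170:280,250:390],None,fx=2.8,fy=2.8,interpolation=cv2.INTER_CUBIC) for f in('top0','t4')]
cv2.imwrite('pics/cmp.png',np.hstack([a,b])[:,:,::-1])"
```

```text
(no output)
```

View pics/cmp.png

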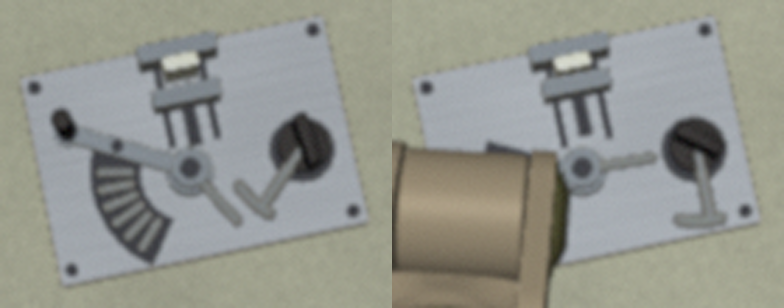

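The right half shows the knob turned about 0.8–0.9 rad, so the catch is open. The lever's tail swung from (237,222) to (655,157), about 1.0 rad, as intended.

```bash
python3 -c "
from rig import job
print(job.finish_job())"
```

```text
the job is handed in; nothing more can be done
None
```

I turned the catch knob past its detent (left at about 0.8–0.9 rad) and swung the lever four clicks; it is held in the notch after the fourth ridge, about 1.20 rad from the sector, and the job is handed in; the hand-in gave no verdict.

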